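# Close down the metal chaser's bench

## Robot

A 7-joint arm with a two-finger parallel gripper is mounted at the origin on the work surface. World frame = base frame: x ahead of the robot, y to its left, z up, the work surface at z = 0. Lengths are in m, angles in rad, forces in N, time in s.
With the tool pointing down it reaches from about 0.35 to 0.9 m from the base axis. Payload 19.9 kg.
Tool frame: the origin (TCP) lies between the finger pads; the fingertips stand 19 mm ahead of it and the grasp point (between the pads) is the TCP; z points along the fingers, y is the direction in which the jaws open and shut (so a half turn about z gives the same grasp; the last joint's range is limited). The gripper opens to 94 mm and grips with 3 to 60 N. Pads are 16 mm wide; open, the fingers measure 119 mm over their backs; the gripper's body (75 mm by 177 mm) begins 78 mm behind the grasp point.
Start: joints at [1.069, 0.417, -0.01, 1.614, 0.005, 1.111, -0.053], TCP at [0.277, -0.56, 0.186] pointing down, gripper open.
Joint ranges: [-2.81, 2.81], [-0.39, 2.02], [-1.27, 1.25], [0.06, 2.57], [-1.19, 4.33], [0.19, 2], [-2.82, 2.82]. Speed limits (rad/s): [1.89, 1.89, 2.39, 2.39, 3.01, 3.01, 3.01].

## Interface

Orientations are given as a 3x3 rotation matrix whose columns are the frame's x, y, z axes.
In Python, from rig import robot gives the robot as it stands. Calls block until the motion is done:
- robot.move_ptp(position, orientation): joint-space move of the TCP to a pose.
- robot.move_linear(position, velocity=0.15, frame=None, threshold=None): straight line of the TCP; frame=None keeps the orientation; velocity is the mean speed in m/s. With threshold (N) it stops when the force on the tool has changed by that much, and returns True; else False.
- robot.goto_joints(angles): joint-space move.
- robot.gripper_to(opening): finger opening in m; the grip force is fixed at half the most; returns when the fingers have stopped.
- robot.pause(seconds).
- robot.ik(position, orientation): joint angles nearest the present ones, or None.
- robot.get_state(): the state.
- robot.grab_frame(name): name is "scene" or "top" or "wrist"; returns the picture (384x512x3 uint8, red, green, blue); there is no depth.
- robot.camera_info(name): a dict with "fx", "fy", "cx", "cy" (pixels), "rvec" (rotation vector, rad) and "tvec" (3), from world to camera coordinates, as OpenCV has them. Camera axes: x right, y down, z forward; pixel columns grow to the right and rows downward; lengths in m; the calibration is good to about 2 mm. A picture is of the moment at which its call begins: read the wrist's pose just before it. camera_info takes no time and is no camera call; for the wrist camera it gives the pose at the moment of the call.
A pose or a line that the arm cannot do raises robot.PlanningError and nothing moves.
- robot.sign_off(): hands the job in, once; it reports no verdict.
The state is a dict: "time": time; "qpos": joint angles; "joint_vel": joint speeds; "effort": joint torques, N m; "ee_pos": TCP position; "tool_rot": TCP orientation; "force": force on the tool from outside, world axes, zero at the start; "moment": the same for the moment, N m; "opening": finger opening in m.
Only numpy, scipy, OpenCV 4.12 (cv2) and the standard library are available. Lean on these libraries where they do the work, as an engineer would, in place of code of your own. Each camera call takes 0.05 s, during which the arm holds its last target.

## Task

Clear the chased panel for the night: put all the square steel punches in the rectangular wooden tray, the wooden-handled gravers in the rectangular steel pan, and the embossed round rosettes in the round dish, so that each lies inside. Also hang the ear defenders over the horizontal bar of the stand by their headband, and turn the bezel of the dial gauge until its bold zero mark lines up with the tip of the needle. Leave the hammer, the wax tin, the brass block and the wooden stick where they are.

Things in the scene. Friction and masses are not known exactly. Their poses are not given: they have to be found in the camera images.
- panel: Chased metal sheet on a wooden board, 290 x 330 x 20 mm, fixed on the table; its flat top is at z = 20 mm; the items to sort start lying on it. A fixed clamp 30 x 26 mm, 44 mm above the table at its highest, sits at y = +150 and -150 mm, x = 0. Origin: centre of its underside.
- punch0: Chasing punch: plain square steel bar 95 x 10 x 10 mm, 70 g. Origin: its centre; x along its length. Starts lying on the panel. May be absent.
- punch1: Chasing punch: plain square steel bar 95 x 10 x 10 mm, 70 g. Origin: its centre; x along its length. Starts lying on the panel. May be absent.
- punch2: Chasing punch: plain square steel bar 95 x 10 x 10 mm, 70 g. Origin: its centre; x along its length. Starts lying on the panel. May be absent.
- graver0: Graver, 97 mm long: bulb-shaped wooden handle (x from -48 to 0 mm) 20 mm across, with flats so that it does not roll, and a thin 5 mm steel blade to x = +48 mm. 50 g; grip the handle at about x = -22 mm. Origin: middle of its length, on its axis; x points along the blade. Starts lying on the panel. May be absent.
- graver1: Graver, 97 mm long: bulb-shaped wooden handle (x from -48 to 0 mm) 20 mm across, with flats so that it does not roll, and a thin 5 mm steel blade to x = +48 mm. 50 g; grip the handle at about x = -22 mm. Origin: middle of its length, on its axis; x points along the blade. Starts lying on the panel. May be absent.
- graver2: Graver, 97 mm long: bulb-shaped wooden handle (x from -48 to 0 mm) 20 mm across, with flats so that it does not roll, and a thin 5 mm steel blade to x = +48 mm. 50 g; grip the handle at about x = -22 mm. Origin: middle of its length, on its axis; x points along the blade. Starts lying on the panel. May be absent.
- rosette0: Embossed rosette: metal disc 46 mm across and 12 mm thick, with low bosses on top, 60 g. Origin: its centre; z is its axis. Starts lying on the panel. May be absent.
- rosette1: Embossed rosette: metal disc 46 mm across and 12 mm thick, with low bosses on top, 60 g. Origin: its centre; z is its axis. Starts lying on the panel. May be absent.
- tray_wood: Rectangular wooden tray for the punches: outside 145 (x) x 115 (y) x 42 mm high, walls and floor 6 mm. Fixed. Origin: centre of its underside on the table; x along its length.
- pan_steel: Rectangular sheet-steel pan for the gravers: outside 145 (x) x 115 (y) x 42 mm high with a beaded rim to 45 mm, walls and floor 3 mm. Fixed. Origin: centre of its underside on the table; x along its length.
- dish_round: Round metal dish for the rosettes: 124 mm across at the rim, 108 mm at the foot, 36 mm high, wall 3 mm, floor 4 mm. Fixed. Origin: centre of its underside on the table.
- gauge: Dial gauge lying face up: steel foot 90 x 90 x 12 mm, a stem 48 mm across up to z = 42 mm, and on it the turning bezel. Fixed on the table. Origin: on the axis of dial and bezel, at the underside of the foot; the dial face (top of the bezel) is 58 mm above it.
- bezel (a joint): Turning bezel with the white dial face: knurled disc 64 mm across, rim from 42 to 58 mm above the table, graspable across it from above with fingertips 12 mm below its top. Angle in rad, growing anticlockwise seen from above, 0 where the zero mark points along the gauge's x; range -2.9 to 2.9. Friction 0.06 N m; stays where left. Starts anticlockwise of the needle.
- needle (a joint): Thin needle over the dial face, measured like the bezel (same axis, same zero direction). It shows a fixed reading and is not to be touched. The gauge reads zero when the bezel angle equals the needle angle.
- zero_mark (a point): Outer part of the bold zero bar on the dial face, 25 mm from the axis; turns with the bezel.
- needle_tip (a point): Tip of the needle, 25 mm from the axis, 59 mm above the table.
- ear_defenders: Ear defenders standing on two cups: 154 (x) x 64 (y) x 147 mm high, 190 to 310 g. Cups at x = 47 to 77 mm either side, 78 mm high (soft cushions inside them to 37 mm, no contact). The top of the headband is level, 64 mm long (x), 22 wide (y), from 137 to 147 mm high: pinch it across y from above. Origin: between the cups at the underside; z up.
- band_under (a point): Middle of the underside of the top of the headband, 137 mm above the ear defenders' underside.
- hanger: Fixed stand: post 18 mm thick at y = -95 mm of its frame, foot plate 120 x 150 x 12 mm, horizontal round bar 14 mm thick along its y from the post to a free end with a 22 mm ball at y = +85 mm. Bar top 160 mm above the table, post top 166. Origin: on the table below the bar's middle. The ear defenders hang with their x across the bar, a cup on each side.
- hammer: Chasing hammer, 240 mm long, lying beyond the panel, across the robot's view; leave alone. Origin at its underside.
- wax_tin: Small round tin 37 mm across, 21 mm high, standing beyond the panel, at the left; leave alone.
- dapping_block: Brass cube of 48 mm at the far right; leave alone.
- pitch_stick: Upright dark wooden stick 24 mm across, 90 mm high, at the far left; leave alone.

How it is judged:
By the outcome, as a careful person would: the job done as asked, in the order asked, and still so for the second after the job is handed in, with the robot touching nothing.
Of punch0, punch1, punch2, graver0, graver1, graver2, rosette0, rosette1 only 5 to 7 are there at a start; the rules pass over those that are not, and their reading is None.
At some moment in a run one of punch0, punch1, punch2, graver0, graver1, graver2, rosette0, rosette1 may be knocked a few centimetres aside while the robot is not near it.
It also fails if it takes over 208 s, if anything falls off the work surface, if the arm or the gripper's body presses on something with over 40 N, if the wrist force passes 120 N, or if a joint passes its speed limit or range.

## Working session

There is one attempt and no reset: what is moved stays moved. The work goes in short steps, each a Python script; the robot and the scene stay as the last script left them, time stands still between calls to the robot, and variables do not carry over. Pictures are saved under pics/ and viewed, and the job is handed in when it is done.

```bash
ls; mkdir -p pics; python3 - <<'E'
from rig import robot
import cv2
print(robot.get_state()['time'])
for n in ["scene","top","wrist"]:
    c=robot.camera_info(n); print(n,c)
    cv2.imwrite(f"pics/{n}0.png",robot.grab_frame(n)[:,:,::-1])
E
```

```text
pics
0.0
scene {'fx': 363.58641433991454, 'fy': 363.58641433991454, 'cx': 257.0425152271747, 'cy': 194.12245084121557, 'rvec': array([ 1.15378333,  2.14780996, -1.11263615]), 'tvec': array([ 0.28505879, -0.1748779 ,  1.61381624])}
top {'fx': 392.6129374108602, 'fy': 392.6129374108602, 'cx': 249.9446825889956, 'cy': 192.56031650125792, 'rvec': array([ 2.02504532, -2.20061355,  0.22769997]), 'tvec': array([0.05624543, 0.61086817, 0.99953858])}
wrist {'fx': 314.2864118774667, 'fy': 314.2864118774667, 'cx': 254.17174992079993, 'cy': 191.11755468282774, 'rvec': array([-2.49734702,  1.55250493,  0.18185975]), 'tvec': array([-0.6236928 , -0.02339045,  0.38893471])}
```

View pics/scene0.png

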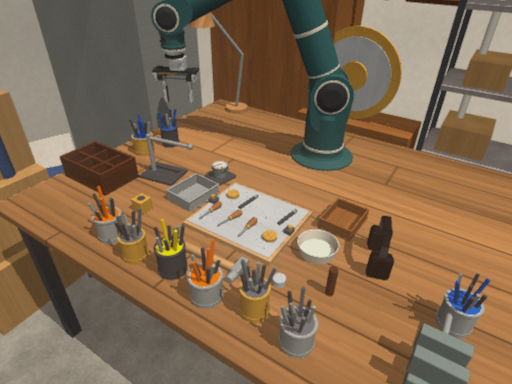

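View pics/top0.png

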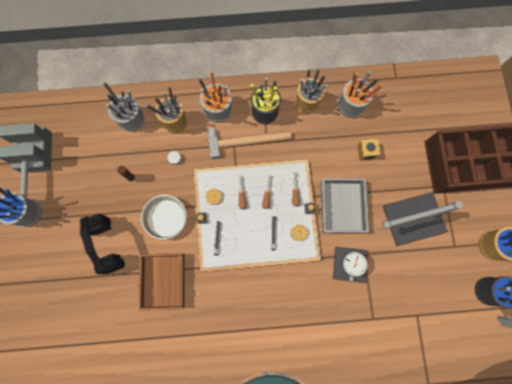

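View pics/wrist0.png

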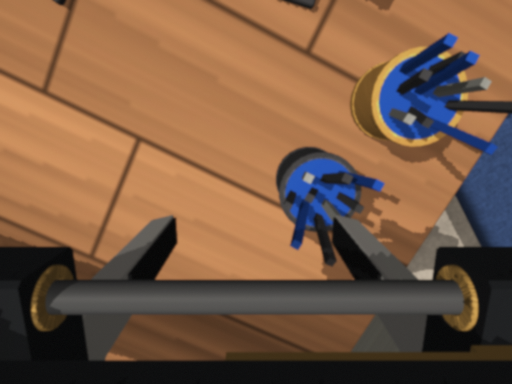

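The top view shows three gravers (≈242,195; 267,195; 296,190), two punches (≈218,237; 274,232) and two rosettes (≈214,197; 300,233). It also shows the tray (163,282), pan (345,206), dish (165,217), gauge (354,264), hanger (420,218) and ear defenders (100,245). I'll measure these next.

```bash
cat > h.py <<'E'
import numpy as np, cv2
from rig import robot
def ray(ci,u,v):
    R=cv2.Rodrigues(np.array(ci['rvec']))[0]; t=np.array(ci['tvec'])
    d=R.T@np.array([(u-ci['cx'])/ci['fx'],(v-ci['cy'])/ci['fy'],1.0]); return -R.T@t, d
def onplane(ci,u,v,z):
    o,d=ray(ci,u,v); return o+d*(z-o[2])/d[2]
def proj(ci,p):
    R=cv2.Rodrigues(np.array(ci['rvec']))[0]
    q=R@np.array(p)+np.array(ci['tvec']); return np.array([ci['fx']*q[0]/q[2]+ci['cx'],ci['fy']*q[1]/q[2]+ci['cy']])
def save(n,im,s=1):
    cv2.imwrite(f"pics/{n}.png",cv2.resize(im[:,:,::-1],None,fx=s,fy=s,interpolation=cv2.INTER_CUBIC))
def down(yaw):
    "tool pointing down, jaw axis (y) along world angle yaw"
    y=np.array([np.cos(yaw),np.sin(yaw),0]); z=np.array([0,0,-1.]); x=np.cross(y,z)
    return np.column_stack([x,y,z])
E
python3 - <<'E'
from h import *
im=cv2.imread('pics/top0.png')[:,:,::-1]; ci=robot.camera_info('top')
cam=ray(ci,0,0)[0]; print('cam',cam)
save('topA',im[150:280,180:330],5); save('topB',im[175:325,60:200],4); save('topC',im[165:295,315:480],4.5)
for n,u,v,z in [('g',242,193,.03),('g',267,193,.03),('g',296,190,.03),('p',218,237,.03),('p',274,232,.03),('r',214,197,.032),('r',300,233,.032),('panel',256,215,.02),('tray',163,282,.042),('pan',345,206,.045),('dish',165,217,.036),('gauge',355,264,.058),('ear',90,243,.14)]:
    print(n,onplane(ci,u,v,z).round(3))
s=robot.get_state(); print(s['tool_rot'].round(3) if hasattr(s['tool_rot'],'round') else s['tool_rot'])
w=robot.camera_info('wrist'); o,d=ray(w,w['cx'],w['cy']); print(o,d,s['ee_pos'])
R=np.array(s['tool_rot']); print('cam in tool',R.T@(o-np.array(s['ee_pos'])), 'axes', R.T@cv2.Rodrigues(w['rvec'])[0].T)
E
```

```text
cam [0.39425313 0.0213769  1.10431352]
g [0.621 0.027 0.03 ]
g [ 0.615 -0.043  0.03 ]
g [ 0.617 -0.124  0.03 ]
p [0.504 0.102 0.03 ]
p [ 0.505 -0.052  0.03 ]
r [0.616 0.106 0.032]
r [ 0.496 -0.122  0.032]
panel [ 0.558 -0.007  0.02 ]
tray [0.397 0.254 0.042]
pan [ 0.558 -0.251  0.045]
dish [0.57  0.243 0.036]
gauge [ 0.401 -0.253  0.058]
ear [0.504 0.407 0.14 ]
[[ 0.896  0.444 -0.   ]
 [ 0.444 -0.896  0.001]
 [-0.    -0.001 -1.   ]]
[ 0.33560813 -0.53049765  0.38320114] [-0.20588467 -0.10027468 -0.97342513] [ 0.27722581 -0.55982831  0.18599412]
cam in tool [ 0.06531877 -0.00055438 -0.19721193] axes [[-1.59076374e-03 -9.73443680e-01 -2.28921105e-01]
 [ 9.99998700e-01 -1.48798324e-03 -6.21584437e-04]
 [ 2.64446675e-04 -2.28921796e-01  9.73444781e-01]]
```

View pics/topA.png

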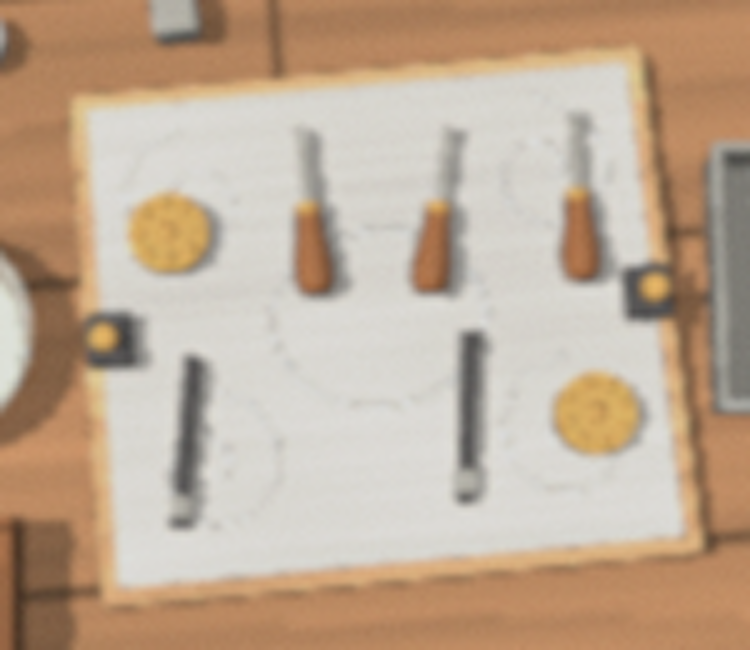

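View pics/topB.png

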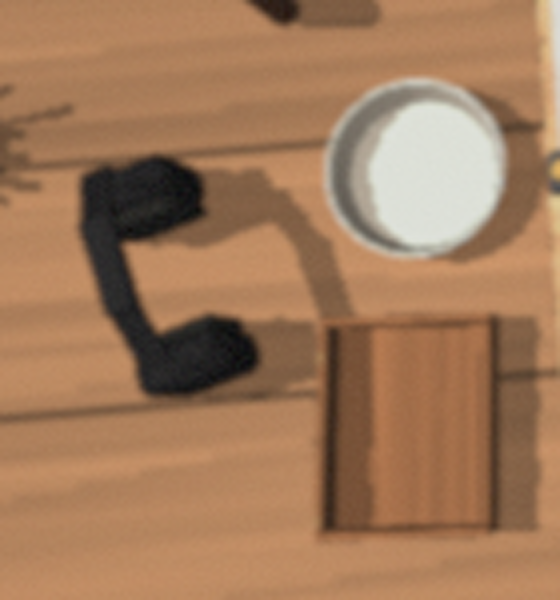

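View pics/topC.png

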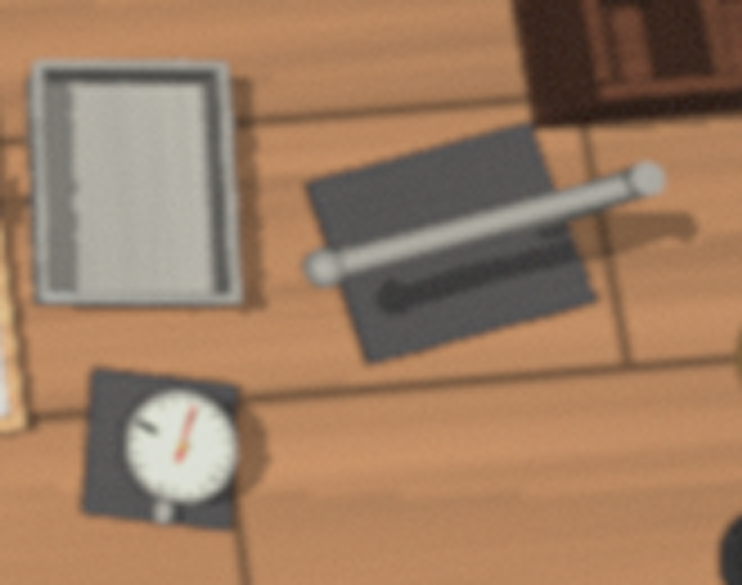

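```bash
cat > m0.py <<'E'
from h import *
im=cv2.imread('pics/top0.png')[:,:,::-1]; ci=robot.camera_info('top')
def A(u,v,z): return onplane(ci,180+u/5,150+v/5,z)[:2].round(4)
def B(u,v,z): return onplane(ci,60+u/4,175+v/4,z)[:2].round(4)
def C(u,v,z): return onplane(ci,315+u/4.5,165+v/4.5,z)[:2].round(4)
print('tray',[B(*p,.042).tolist() for p in [(325,318),(495,316),(495,528),(322,533)]])
print('pan',[C(*p,.045).tolist() for p in [(32,62),(228,64),(243,302),(38,303)]])
print('dish',B(416,168,.036), 'wid',B(326,168,.036),B(506,168,.036))
print('bar ball',C(323,267,.153),'post',C(648,178,.16))
print('plate',[C(*p,.012).tolist() for p in [(305,184),(530,125),(597,298),(370,363)]])
print('gauge',C(181,446,.058),[C(*p,.012).tolist() for p in [(92,368),(240,385),(233,530),(82,512)]])
print('zero',C(146,426,.058),'needle tip',C(194,405,.059))
print('band',B(102,205,.142),B(160,365,.142), B(108,240,.142),B(138,330,.142))
print('cups',B(190,195,.078),B(250,355,.078))
print('clamps',A(110,340,.04),A(650,290,.04))
for n,l in dict(p=[(195,357),(183,525),(472,332),(469,500)],g=[(303,130),(315,290),(455,130),(430,290),(578,115),(581,278)]).items():
    print(n,[A(*p,.03).tolist() for p in l])
E
python3 m0.py
```

```text
tray [[0.4733, 0.3091], [0.4652, 0.1956], [0.3286, 0.2022], [0.3348, 0.3146]]
pan [[0.6397, -0.1979], [0.6284, -0.3182], [0.482, -0.306], [0.4916, -0.1835]]
dish [0.5706 0.2458] wid [0.5757 0.3074] [0.5654 0.1842]
bar ball [ 0.4882 -0.3185] post [ 0.5209 -0.4989]
plate [[0.5549, -0.3657], [0.5805, -0.5129], [0.469, -0.5346], [0.4411, -0.3884]]
gauge [ 0.4007 -0.2539] [[0.4522, -0.2181], [0.4344, -0.307], [0.349, -0.2903], [0.367, -0.201]]
zero [ 0.4138 -0.2351] needle tip [ 0.4234 -0.2644]
band [0.5461 0.4172] [0.446  0.3819] [0.5242 0.4134] [0.4681 0.3952]
cups [0.5581 0.3858] [0.451  0.3481]
clamps [0.5585 0.1415] [ 0.5615 -0.1558]
p [[0.5467, 0.0965], [0.456, 0.1091], [0.5479, -0.0569], [0.4565, -0.0465]]
g [[0.6704, 0.0272], [0.5785, 0.0277], [0.6632, -0.0583], [0.5732, -0.0359], [0.6661, -0.1284], [0.573, -0.1201]]
```

```bash
python3 - <<'E'
from h import *
t=robot.get_state()['time']
robot.move_ptp([.505,0.0,.26],down(-np.pi/2))
ci=robot.camera_info('wrist'); im=robot.grab_frame('wrist'); save('w1',im,1.5)
np.savez('w1.npz',im=im,**ci)
print(robot.get_state()['time']-t,robot.get_state()['qpos'],robot.get_state()['ee_pos'])
print(proj(ci,[.505,-.05,.03]),proj(ci,[.616,.106,.032]))
E
```

```text
2.2333000000000003 [ 0.3479816   0.15848193 -0.45422622  1.80154778  0.0744      1.19850008
 -1.70022959] [ 0.505066   -0.00073353  0.25986591]
[290.48109662 165.9127659 ] [171.17440006  80.67661849]
```

View pics/w1.png

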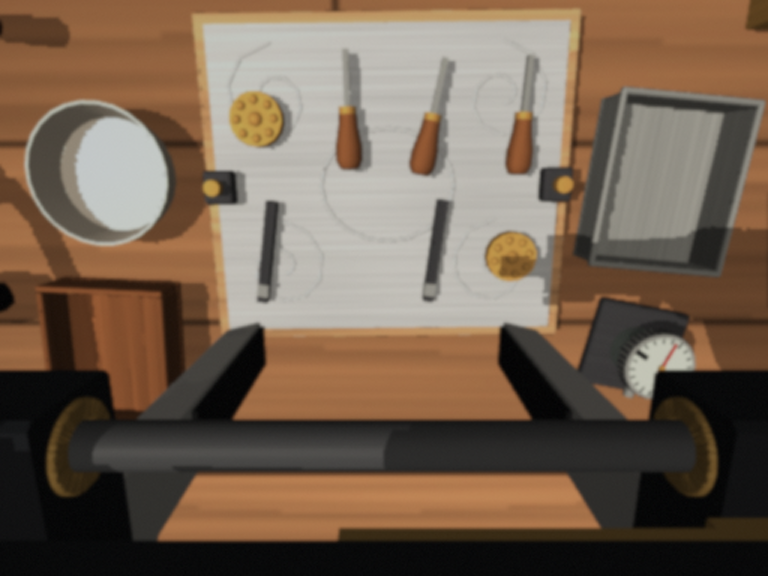

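The wrist overview shows all seven items clearly. In its pixels the punches are at ≈(268,250) and (436,250), the gravers at ≈(347,110), (430,115) and (522,115), and the rosettes at ≈(257,118) and (512,255). Next step is the automatic detection.

```bash
cat > det.py <<'E'
from h import *
def pca(pts):
    c=pts.mean(0); w,v=np.linalg.eigh(np.cov((pts-c).T)); return c,v[:,1]
PAN_C=np.array([.558,-.007])
def detect(ci,im,bounds=None):
    """items on the panel -> list (kind, grip xy, centre xy, yaw)."""
    hsv=cv2.cvtColor(np.ascontiguousarray(im),cv2.COLOR_RGB2HSV).astype(int); H,S,V=hsv[...,0],hsv[...,1],hsv[...,2]
    x0,x1,y0,y1=bounds or (.43,.685,-.155,.14)
    poly=np.array([proj(ci,[x,y,.025]) for x,y in [(x0,y0),(x0,y1),(x1,y1),(x1,y0)]],np.int32)
    reg=np.zeros(H.shape,np.uint8); cv2.fillConvexPoly(reg,poly,1)
    out=[]
    for kind,m in [('punch',(V<90)),('graver',(H<13)&(S>110)&(V>60)&(V<200)),('rosette',(H>=14)&(H<28)&(S>90)&(V>90))]:
        m=cv2.morphologyEx((m&(reg>0)).astype(np.uint8),cv2.MORPH_OPEN,np.ones((2,2)))
        if kind=='rosette': m=cv2.morphologyEx(m,cv2.MORPH_CLOSE,np.ones((5,5)))
        n,lab,st,_=cv2.connectedComponentsWithStats(m)
        for i in range(1,n):
            if st[i,4]<60: continue
            vv,uu=np.nonzero(lab==i)
            z={'punch':.03,'graver':.032,'rosette':.031}[kind]
            pts=np.array([onplane(ci,u,v,z)[:2] for u,v in zip(uu,vv)])
            c,d=pca(pts); d=d if d[0]>0 else -d
            s=(pts-c)@d; L=s.max()-s.min(); t=(pts-c)@np.array([-d[1],d[0]]); W=t.max()-t.min()
            if kind=='rosette':
                (uc,vc),r=cv2.minEnclosingCircle(np.column_stack([uu,vv]).astype(np.float32)); c=onplane(ci,uc,vc,z)[:2]
            out.append((kind,c,np.arctan2(d[1],d[0]),L,W,st[i,4],(uu.mean(),vv.mean())))
    return out
def show(l):
    for k,c,a,L,W,n,p in l: print(k,c.round(4),'yaw %.1f L %.3f W %.3f n %d'%(np.degrees(a),L,W,n),np.round(p))
E
python3 - <<'E'
from det import *
f=np.load('w1.npz'); ci={k:f[k] for k in f if k!='im'}
show(detect(ci,f['im']))
E
```

```text
punch [0.5953 0.019 ] yaw 3.6 L 0.043 W 0.007 n 103 [239.  97.]
punch [ 0.5616 -0.148 ] yaw 1.0 L 0.027 W 0.013 n 204 [365. 123.]
punch [0.5591 0.1326] yaw -1.0 L 0.026 W 0.012 n 184 [154. 126.]
punch [ 0.5108 -0.0517] yaw -7.4 L 0.075 W 0.010 n 389 [292. 162.]
punch [0.5094 0.101 ] yaw -8.4 L 0.077 W 0.011 n 437 [180. 163.]
graver [0.5967 0.027 ] yaw 0.5 L 0.042 W 0.019 n 449 [233.  96.]
graver [ 0.5916 -0.0395] yaw -12.0 L 0.043 W 0.020 n 454 [284. 100.]
graver [ 0.5921 -0.1216] yaw -3.7 L 0.042 W 0.020 n 458 [347.  99.]
rosette [0.6167 0.1064] yaw 65.6 L 0.046 W 0.044 n 1044 [172.  80.]
rosette [0.6228 0.0279] yaw -85.2 L 0.013 W 0.007 n 60 [232.  74.]
rosette [ 0.6188 -0.1235] yaw 88.4 L 0.013 W 0.006 n 60 [350.  78.]
rosette [ 0.6181 -0.0452] yaw 79.2 L 0.013 W 0.007 n 60 [289.  79.]
rosette [ 0.4973 -0.1201] yaw 73.4 L 0.046 W 0.045 n 870 [341. 171.]
```

```bash
cat > act.py <<'E'
from det import *
OV=[.505,0.0,.26]
def clock(): return robot.get_state()['time']
def look(tag=None):
    robot.move_ptp(OV,down(-np.pi/2)); robot.pause(.1)
    ci=robot.camera_info('wrist'); im=robot.grab_frame('wrist')
    if tag: save(tag,im)
    l=[d for d in detect(ci,im) if (d[0]=='punch' and d[3]>.055) or (d[0]=='graver' and d[5]>250) or (d[0]=='rosette' and d[5]>500)]
    return l
def pick(xy,yaw,op=.04,z=.042,up=.16):
    R=down(yaw-np.pi/2)
    robot.gripper_to(op)
    robot.move_ptp([*xy,.12],R)
    hit=robot.move_linear([*xy,z],velocity=.12,threshold=15)
    robot.gripper_to(0.0)
    s=robot.get_state(); print('grip open %.4f'%s['opening'],'hit',hit,np.round(s['ee_pos'],4))
    robot.move_linear([*xy,up],velocity=.3)
    print('lifted open %.4f'%robot.get_state()['opening'])
def place(xy,yaw,z,op,up=.17):
    R=down(yaw-np.pi/2)
    robot.move_ptp([*xy,up],R)
    hit=robot.move_linear([*xy,z],velocity=.15,threshold=15)
    print('place hit',hit,np.round(robot.get_state()['ee_pos'],4),'open %.4f'%robot.get_state()['opening'])
    robot.gripper_to(op)
    robot.move_linear([*xy,up],velocity=.3)
E
python3 - <<'E'
from act import *
f=np.load('w1.npz'); ci={k:f[k] for k in f if k!='im'}
l=[d for d in detect(ci,f['im']) if d[0]=='punch' and d[3]>.055]
d=l[1]; a=d[2]; xy=d[1]-.005*np.array([np.cos(a),np.sin(a)]); print(xy,a)
pick(xy,a)
place([.400,.255],np.radians(-2.5),.032,.03)
print(clock()); show(look('w2')); print(clock())
E
```

```text
[0.504424   0.10177793] -0.14741271843352646
grip open 0.0007 hit False [0.5044 0.1018 0.042 ]
lifted open 0.0007
place hit False [0.4004 0.2552 0.0326] open 0.0003
9.2333
punch [0.5095 0.1012] yaw -8.8 L 0.075 W 0.010 n 389 [182. 162.]
punch [ 0.5108 -0.0515] yaw -7.2 L 0.074 W 0.009 n 344 [294. 161.]
graver [0.5967 0.0271] yaw 0.4 L 0.043 W 0.019 n 447 [235.  96.]
graver [ 0.5917 -0.0395] yaw -12.4 L 0.043 W 0.020 n 454 [286. 100.]
graver [ 0.5919 -0.1216] yaw -3.4 L 0.042 W 0.020 n 458 [350. 100.]
rosette [0.6166 0.1064] yaw 63.5 L 0.046 W 0.044 n 1043 [174.  79.]
rosette [ 0.4974 -0.1201] yaw 71.4 L 0.046 W 0.044 n 863 [343. 171.]
10.5
```

View pics/w2.png

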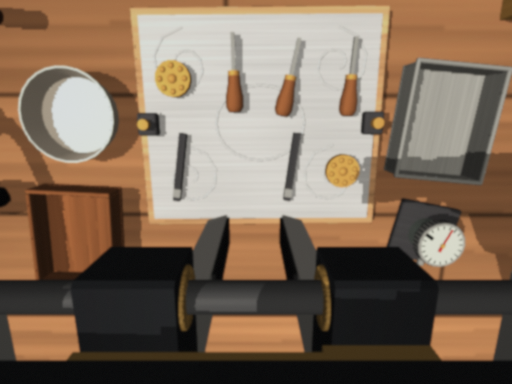

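The punch stayed on the panel at (181,165) and the jaws closed on nothing. I'll check the fingertip height by looking with the gripper at the low pose, then touching down gently.

```bash
python3 - <<'E'
from act import *
a=np.radians(-8); xy=np.array([.5035,.1020]); R=down(a-np.pi/2)
robot.gripper_to(.04)
robot.move_ptp([*xy,.12],R)
robot.move_linear([*xy,.042],velocity=.15,threshold=15)
robot.pause(.1); s=robot.get_state(); print(s['ee_pos'],s['opening'],s['force'])
save('w3',robot.grab_frame('wrist')); im=robot.grab_frame('scene'); save('s3',im[150:290,150:400],3)
print(robot.move_linear([*xy,.030],velocity=.03,threshold=5)); s=robot.get_state(); print(s['ee_pos'],s['force'])
E
```

```text
[0.5043615  0.101976   0.04320729] 0.039737875662454014 [ 0.39142123 -0.06509133  0.39602619]
False
[0.50338686 0.1020652  0.02983588] [ 0.78092599 -0.15078381 -0.54395142]
```

View pics/w3.png

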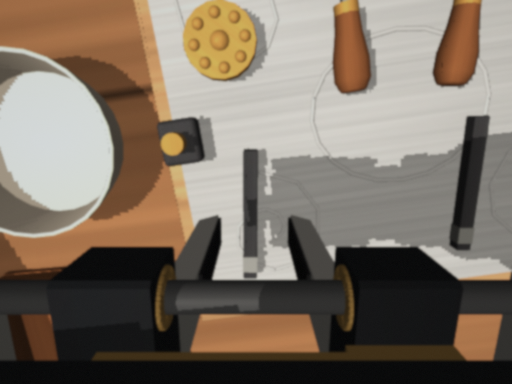

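View pics/s3.png

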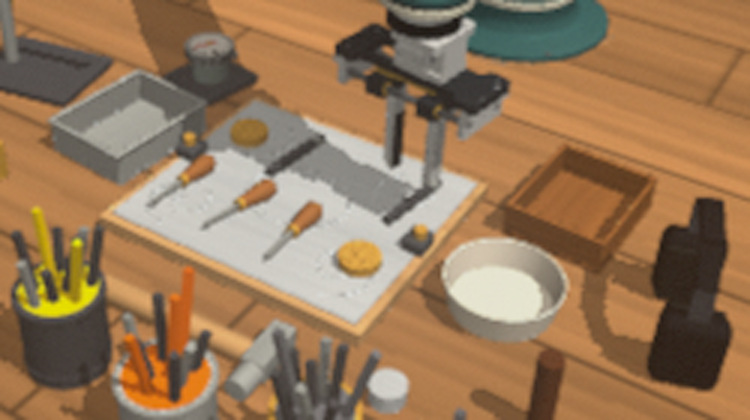

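```bash
python3 - <<'E'
from act import *
xy=[.5035,.1020]
print(robot.move_linear([*xy,.010],velocity=.03,threshold=4)); s=robot.get_state(); print(s['ee_pos'],s['force'],s['time'])
im=robot.grab_frame('scene'); save('s4',im[150:290,150:400],3); save('w4',robot.grab_frame('wrist'))
E
```

```text
False
[0.50355861 0.10206899 0.01007243] [ 0.31262933  0.1011691  -0.28699265] 13.8583
```

View pics/w4.png

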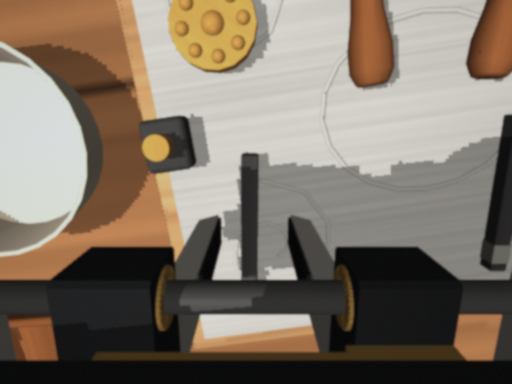

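View pics/s4.png

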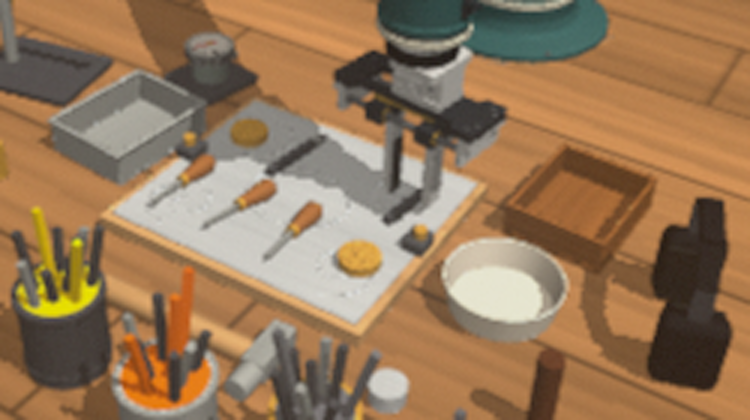

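Neither finger has touched the panel although the reported TCP is at z = 10 mm. The tip spacing in the wrist image (≈220 to 289 px for 40 mm, so ≈0.18 m depth) puts the tips about 20 mm *behind* the reported TCP. I'll calibrate this with a slow guarded touch on the panel.

```bash
python3 - <<'E'
from act import *
xy=[.5035,.1020]
for z in (.004,-.002,-.008,-.014):
    h=robot.move_linear([*xy,z],velocity=.015,threshold=4); s=robot.get_state(); print(z,h,np.round(s['ee_pos'],4),np.round(s['force'],2),s['time'])
    if h: break
E
```

```text
0.004 False [0.5034 0.102  0.0039] [-0.13 -0.24  0.51] 14.5083
-0.002 True [0.5038 0.102  0.0013] [-0.93 -0.58  7.79] 14.8083
```

Contact came at reported z = 1.3 mm, so the tips are 19 mm behind the TCP rather than ahead of it, matching the image estimate. From here I'll command fingertip heights with that offset.

```bash
cat >> act.py <<'E'
TIP=.019   # measured: fingertip z = reported TCP z + TIP
_pick,_place=pick,place
def pick(xy,yaw,op=.04,z=.0225,up=.16): # z = fingertip height
    return _pick(xy,yaw,op,z-TIP,up)
def place(xy,yaw,z,op,up=.15): return _place(xy,yaw,z-TIP,op,up)
E
sed -i 's/robot.move_ptp(\[\*xy,.12\],R)/robot.move_ptp([*xy,.09],R)/' act.py
python3 - <<'E'
from act import *
xy=[.5035,.1020]
robot.move_linear([*xy,.0035],velocity=.03)
robot.gripper_to(0); s=robot.get_state(); print(s['opening'],s['force'])
robot.move_linear([*xy,.15],velocity=.3); print(robot.get_state()['opening'])
place([.400,.262],np.radians(-2.5),.010,.03)
print(clock()); show(look('w5')); print(clock())
E
```

```text
0.009852828479509763 [-0.03727191 -0.15598387 -0.75316292]
0.009571822898901029
place hit False [ 0.4005  0.2622 -0.0084] open 0.0093
19.4917
punch [ 0.5108 -0.0515] yaw -7.2 L 0.074 W 0.009 n 345 [293. 161.]
graver [0.5968 0.0271] yaw 0.3 L 0.043 W 0.018 n 451 [235.  95.]
graver [ 0.5916 -0.0395] yaw -12.3 L 0.043 W 0.020 n 454 [286. 100.]
graver [ 0.5919 -0.1216] yaw -3.4 L 0.042 W 0.020 n 456 [349. 100.]
rosette [0.6166 0.1064] yaw 61.5 L 0.046 W 0.044 n 1042 [173.  79.]
rosette [ 0.4973 -0.1201] yaw 71.4 L 0.046 W 0.044 n 864 [343. 171.]
20.8
```

View pics/w5.png

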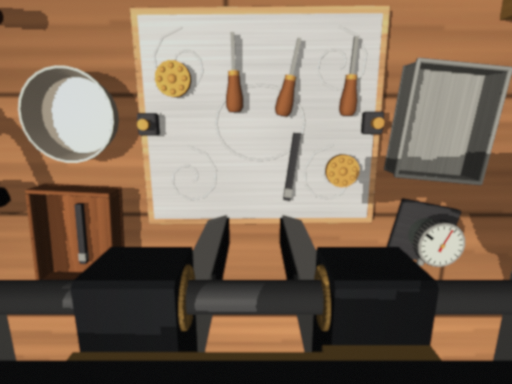

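The first punch is in the tray, at about (82,232). Next is the second punch.

```bash
python3 - <<'E'
from act import *
a=np.radians(-7.2); xy=np.array([.5108,-.0515])-.006*np.array([np.cos(a),np.sin(a)])
pick(xy,a)
place([.400,.232],np.radians(-2.5),.010,.028)
l=look('w6'); show(l); print(clock())
if not any(d[0]=='punch' for d in l):
    d=min((d for d in l if d[0]=='graver'),key=lambda d:-abs(d[1][1]+.13)<0 and abs(d[1][1]+.12))
    print('graver',d[1])
E
```

```text
grip open 0.0097 hit False [ 0.505  -0.0508  0.0037]
lifted open 0.0095
place hit False [ 0.4005  0.2322 -0.0084] open 0.0090
graver [0.5967 0.0271] yaw 0.6 L 0.041 W 0.019 n 441 [235.  95.]
graver [ 0.5918 -0.0395] yaw -12.8 L 0.043 W 0.020 n 451 [286.  99.]
graver [ 0.5917 -0.1216] yaw -3.3 L 0.042 W 0.020 n 460 [350. 100.]
rosette [0.6165 0.1065] yaw 65.5 L 0.046 W 0.044 n 1045 [174.  79.]
rosette [ 0.4977 -0.1198] yaw 72.2 L 0.046 W 0.044 n 870 [343. 171.]
28.85
graver [ 0.59174717 -0.12159209]
```

View pics/w6.png

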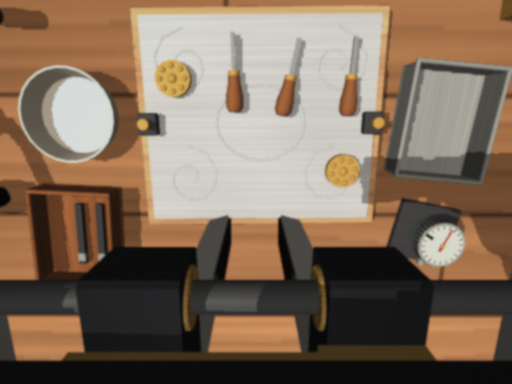

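```bash
python3 - <<'E'
from act import *
l=sorted([d for d in look() if d[0]=='graver'],key=lambda d:d[1][1])
d=l[0]; print(d[1],clock())
pick(d[1]+[.002,0],d[2],op=.034,z=.0235)
place([.552,-.230],np.radians(2),.010,.03)
l=look('w7'); show(l); print(clock())
l=sorted([d for d in l if d[0]=='graver'],key=lambda d:d[1][1])
save('t7',robot.grab_frame('top')[150:290,310:480],4)
E
```

```text
[ 0.59228661 -0.12175978] 29.25
grip open 0.0196 hit False [ 0.5946 -0.1219  0.0051]
lifted open 0.0198
place hit False [ 0.5526 -0.2301 -0.0081] open 0.0195
graver [0.5968 0.0271] yaw 1.3 L 0.042 W 0.020 n 458 [232.  96.]
graver [ 0.5918 -0.0395] yaw -12.2 L 0.043 W 0.020 n 452 [284. 100.]
rosette [0.617  0.1056] yaw 63.9 L 0.046 W 0.044 n 1040 [171.  80.]
rosette [ 0.4972 -0.1201] yaw 72.1 L 0.047 W 0.044 n 869 [341. 171.]
36.4083
```

View pics/w7.png

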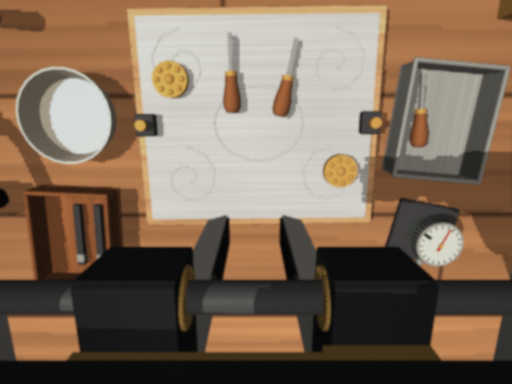

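View pics/t7.png

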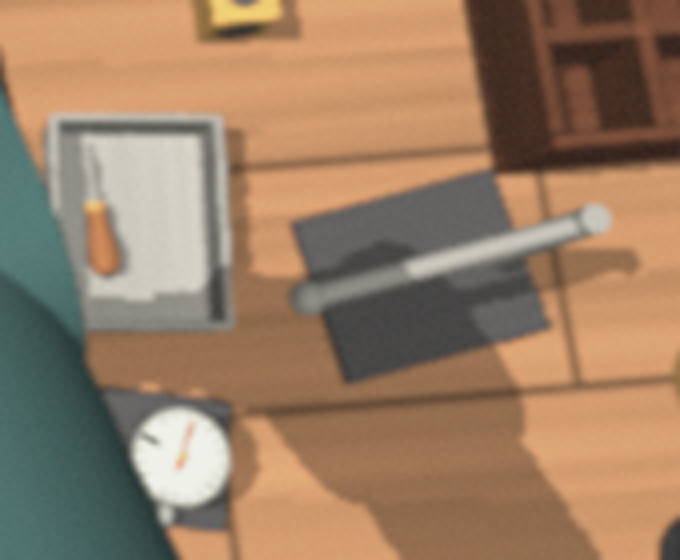

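The first graver lies in the pan, at (420,125) in the wrist view. The next two follow.

```bash
python3 - <<'E'
from act import *
for y,zt in ((-.273,.010),(-.2515,.026)):
    l=sorted([d for d in look() if d[0]=='graver'],key=lambda d:d[1][1])
    d=l[0]; print(len(l),d[1],clock())
    pick(d[1]+[.002,0],d[2],op=.034,z=.0235)
    if robot.get_state()['opening']<.012: print('MISS'); break
    place([.552,y],np.radians(2),zt,.028)
l=look('w8'); show(l); print(clock())
save('t8',robot.grab_frame('top')[150:290,310:480],4)
E
```

```text
2 [ 0.59174158 -0.03957247] 36.8583
grip open 0.0197 hit False [ 0.5941 -0.0397  0.0051]
lifted open 0.0198
place hit False [ 0.5526 -0.2732 -0.0081] open 0.0199
1 [0.59677339 0.02697263] 44.375
grip open 0.0200 hit False [0.5991 0.0269 0.0051]
lifted open 0.0199
place hit True [ 0.5517 -0.2511  0.0069] open 0.0196
rosette [0.617  0.1057] yaw 63.6 L 0.046 W 0.044 n 1043 [171.  80.]
rosette [ 0.4974 -0.1201] yaw 70.9 L 0.046 W 0.044 n 867 [341. 171.]
51.675
```

View pics/w8.png

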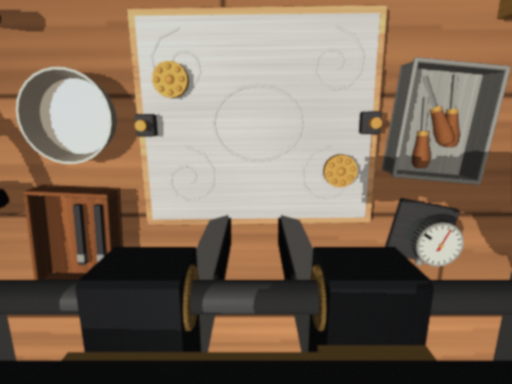

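View pics/t8.png

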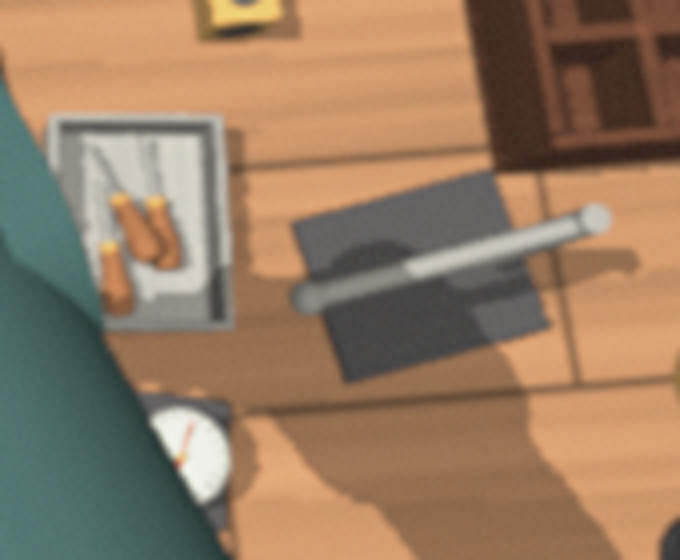

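```bash
python3 - <<'E'
from act import *
for x in (.5945,.5465):
    l=sorted([d for d in look() if d[0]=='rosette'],key=lambda d:-d[1][0])
    if not l: break
    d=l[0]; print(len(l),d[1],clock())
    pick(d[1],0,op=.07,z=.0225)
    if robot.get_state()['opening']<.035: print('MISS'); break
    place([x,.2458],0,.0135,.0525)
l=look('w9'); show(l); print(clock())
save('t9',robot.grab_frame('top')[150:320,60:230],4)
E
```

```text
2 [0.61727406 0.10515072] 52.125
grip open 0.0446 hit False [0.6174 0.1052 0.0038]
lifted open 0.0452
place hit False [ 0.595   0.2461 -0.0045] open 0.0452
1 [ 0.49813223 -0.11996013] 59.9917
grip open 0.0448 hit False [ 0.4983 -0.1201  0.0037]
lifted open 0.0452
place hit False [ 0.547   0.2461 -0.0046] open 0.0449
68.2167
```

View pics/w9.png

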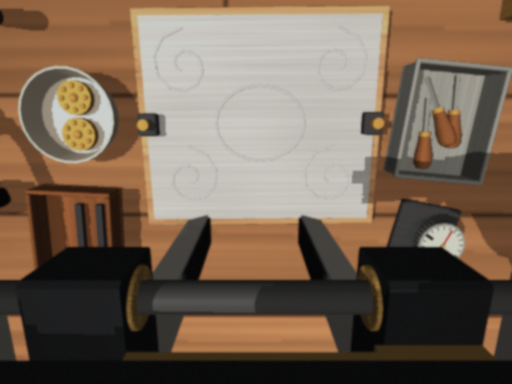

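View pics/t9.png

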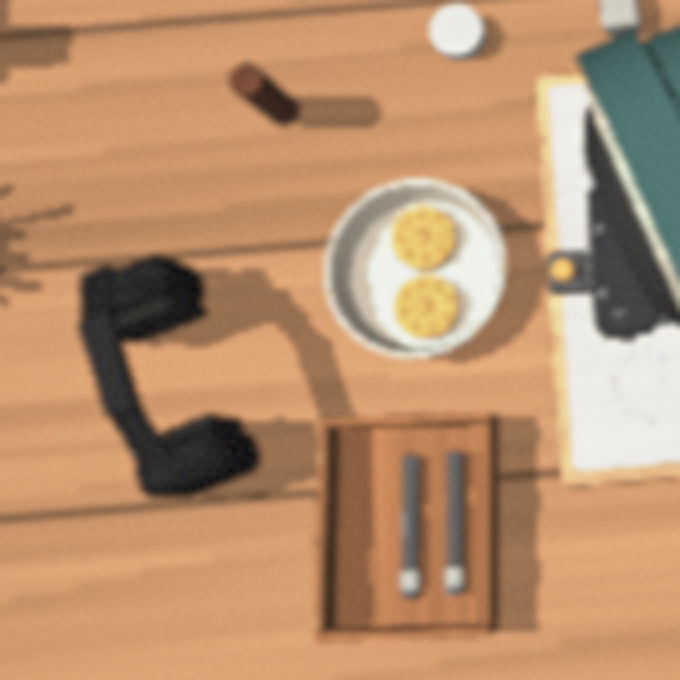

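Both rosettes, both punches and all three gravers are inside their containers. For the ear defenders I'll hover above for a close look at the headband.

```bash
python3 - <<'E'
from act import *
a=np.radians(18)
robot.gripper_to(.06)
robot.move_ptp([.47,.392,.30],down(a-np.pi/2)); robot.pause(.2)
ci=robot.camera_info('wrist'); im=robot.grab_frame('wrist'); save('w10',im,1.5); np.savez('w10.npz',im=im,**ci)
V=cv2.cvtColor(np.ascontiguousarray(im),cv2.COLOR_RGB2HSV)[...,2]
print(ray(ci,0,0)[0],clock(), proj(ci,[.496,.4,.147]),proj(ci,[.526,.41,.147]),proj(ci,[.466,.39,.147]))
E
```

```text
[0.53263863 0.41154963 0.49723799] 70.35 [254.06005304 152.69131812] [253.74284601 123.63315733] [254.36439885 180.5713101 ]
```

View pics/w10.png

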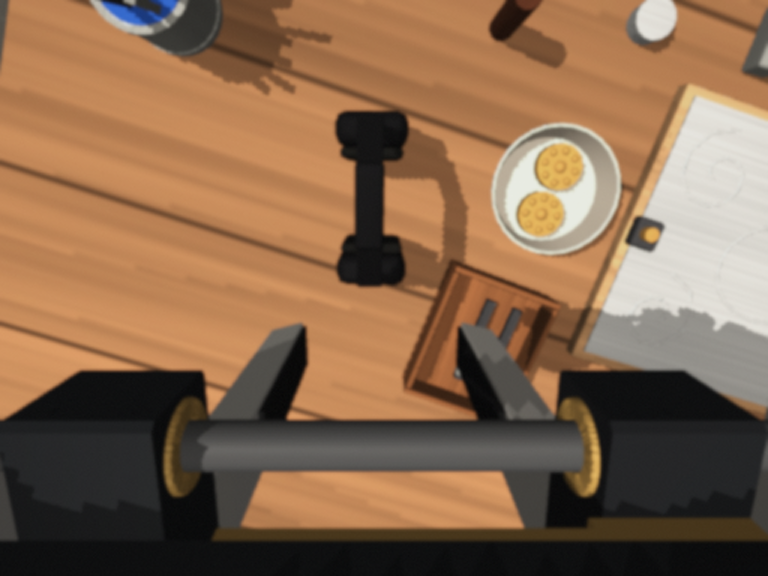

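```bash
python3 - <<'E'
from act import *
f=np.load('w10.npz'); ci={k:f[k] for k in f if k!='im'}; im=f['im']
V=cv2.cvtColor(im,cv2.COLOR_RGB2HSV)[...,2]
m=((V<60)).astype(np.uint8); m[:65]=0; m[195:]=0; m[:,:215]=0; m[:,280:]=0
n,lab,st,cen=cv2.connectedComponentsWithStats(m); i=1+np.argmax(st[1:,4]); print(st[i])
vv,uu=np.nonzero(lab==i)
for r in range(vv.min(),vv.max()+1,4):
    c=uu[vv==r]; print(r,c.min(),c.max(),end=' | ')
print()
for r in (110,120,130,140,150):
    c=uu[vv==r]; p=onplane(ci,(c.min()+c.max())/2,r,.147); print(r,p.round(4))
print('top end',onplane(ci,247,vv.min(),.078),onplane(ci,247,vv.max(),.078),onplane(ci,247,vv.max(),.04))
E
```

```text
[ 225   74   47  116 3523]
74 262 264 | 78 226 269 | 82 225 270 | 86 225 271 | 90 225 271 | 94 227 269 | 98 229 267 | 102 228 267 | 106 236 264 | 110 238 255 | 114 238 255 | 118 238 254 | 122 238 254 | 126 238 254 | 130 238 254 | 134 238 254 | 138 238 254 | 142 238 254 | 146 238 254 | 150 238 254 | 154 238 254 | 158 232 264 | 162 229 266 | 166 229 266 | 170 228 267 | 174 226 268 | 178 225 269 | 182 226 269 | 186 228 267 | 
110 [0.5373 0.4218 0.147 ]
120 [0.5271 0.4192 0.147 ]
130 [0.5169 0.416  0.147 ]
140 [0.5066 0.4127 0.147 ]
150 [0.4961 0.4094 0.147 ]
top end [0.58031955 0.4364722  0.078     ] [0.43859945 0.3917498  0.078     ] [0.43007568 0.38995513 0.04      ]
```

The band is a clean strip at columns 238–254, rows 110–154. That gives a centre of about (0.509, 0.413) and a yaw of about 17°. The width measures 20 mm and the end-to-end span 149 mm, which agree with the given sizes.

```bash
python3 - <<'E'
from act import *
c=[.509,.4128]; R=down(np.radians(17.3)-np.pi/2)
robot.move_ptp([*c,.17],R)
print(robot.move_linear([*c,.140-TIP],velocity=.1,threshold=10))
robot.gripper_to(0); s=robot.get_state(); print('open',s['opening'],s['ee_pos'],s['time'])
robot.move_linear([*c,.36],velocity=.15); robot.pause(.2); s=robot.get_state(); print(s['opening'],s['force'],s['time'])
save('s11',robot.grab_frame('scene')[60:300,200:512],2.5)
B=np.array([.4882,-.3185]); P=np.array([.5209,-.4989]); u=(P-B)/np.linalg.norm(P-B); m=B+.085*u+.005*u
yaw=np.arctan2(u[1],u[0])+np.pi/2; print(m,np.degrees(yaw))
for z in (.36,.165-TIP): print(robot.ik([*m,z],down(yaw-np.pi/2)))
E
```

```text
False
open 0.02158743150104957 [0.50901527 0.41291293 0.12107264] 72.2833
0.02133278256018627 [-0.92984528  0.25061431 -3.06904256] 74.225
[ 0.50425217 -0.40705692] 10.274099395190863
[ 1.36191559  0.63991842 -1.26563465  1.27262947  0.60737916  1.63499501
 -1.1816045 ]
[ 1.35971042  0.78829112 -1.15042295  1.56460547  0.74154366  1.28175399
 -1.29287656]
```

View pics/s11.png

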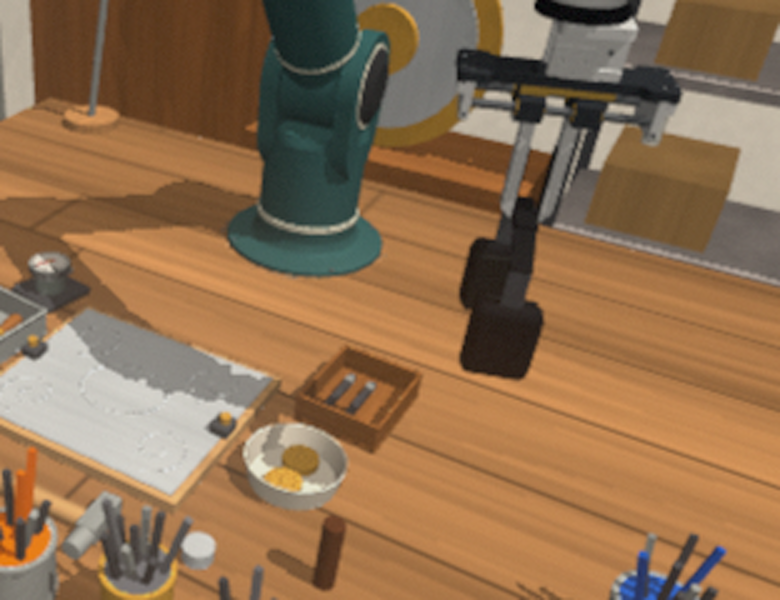

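```bash
python3 - <<'E'
from act import *
m=[ 0.50425, -0.40706]; yaw=np.radians(10.3)
robot.move_linear([.52,0,.36],velocity=.25,frame=down(np.radians(14)-np.pi/2))
print(robot.get_state()['qpos'],robot.get_state()['opening'],clock())
for z in (.36,.165-TIP): print(robot.ik([*m,z],down(yaw-np.pi/2)))
E
```

```text
[ 0.93282184  0.27278994 -1.20512149  1.5936289   0.25610812  1.45208278
 -1.61523928] 0.021362746831290545 76.075
[ 1.31891697  0.58067566 -1.14005712  1.27399117  0.52203066  1.59628427
 -1.12571136]
[ 1.25992256  0.67928773 -0.9408443   1.56772182  0.57745868  1.19425576
 -1.18413514]
```

```bash
python3 - <<'E'
from act import *
m=[ 0.50425, -0.40706]; yaw=np.radians(10.3)
robot.move_linear([*m,.36],velocity=.22,frame=down(yaw-np.pi/2)); robot.pause(.2)
print(robot.get_state()['qpos'],robot.get_state()['opening'],robot.get_state()['force'],clock())
save('s12',robot.grab_frame('scene')[20:220,60:320],3); save('t12',robot.grab_frame('top')[140:300,300:480],4); save('w12',robot.grab_frame('wrist'))
E
```

```text
[ 1.2652897   0.5302685  -1.01467028  1.2760746   0.44422935  1.56575858
 -1.07400291] 0.02150073282470099 [ 0.73707516  0.6419874  -2.69251539] 78.275
```

View pics/s12.png

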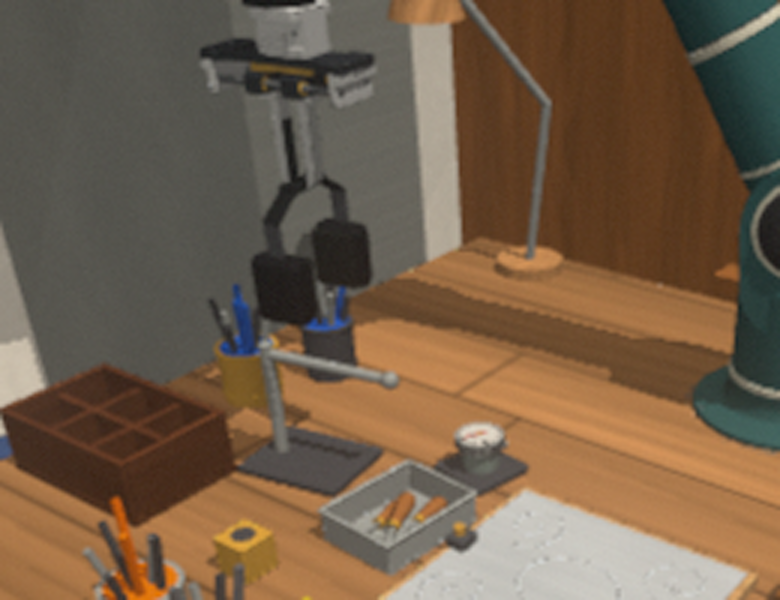

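View pics/t12.png

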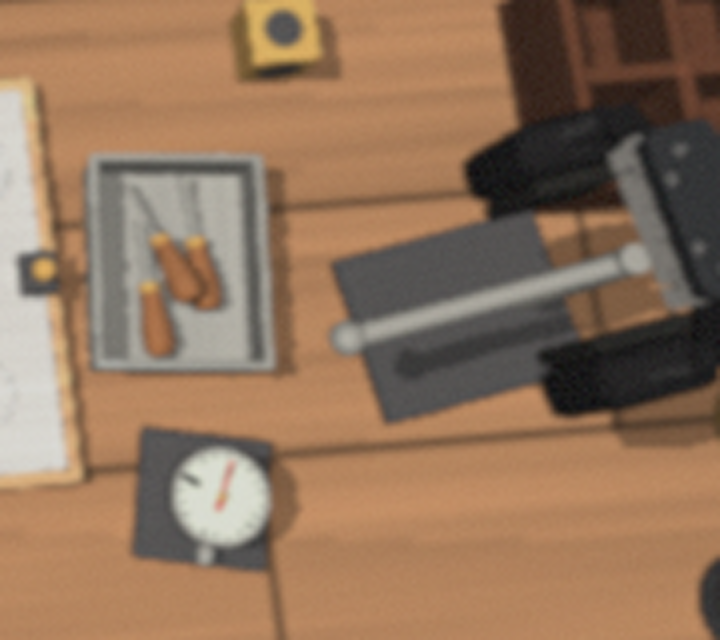

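View pics/w12.png

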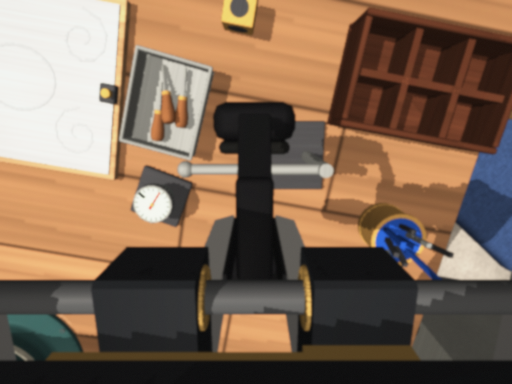

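```bash
python3 - <<'E'
from act import *
ci=robot.camera_info('wrist'); print(onplane(ci,185,169,.153),onplane(ci,327,171,.16), onplane(ci,333,122,.0),onplane(ci,333,122,.07))
t=robot.camera_info('top'); 
for z in (0,.07): print(onplane(t,315+540/4.5,165+122/4.5,z))
E
```

```text
[ 0.48782667 -0.31791948  0.153     ] [ 0.51890176 -0.49836392  0.16      ] [ 0.58451532 -0.53047613  0.        ] [ 0.58249148 -0.51346496  0.07      ]
[ 0.58398068 -0.52545582  0.        ]
[ 0.57195427 -0.4907933   0.07      ]
```

```bash
python3 - <<'E'
from act import *
m=[ 0.50425, -0.40706]
print(robot.move_linear([*m,.165],velocity=.12,threshold=12))
h=robot.move_linear([*m,.141],velocity=.02,threshold=2.5); s=robot.get_state(); print(h,s['ee_pos'],s['force'],clock())
save('s13',robot.grab_frame('scene')[80:220,100:280],4)
E
```

```text
False
True [ 0.50421378 -0.40702893  0.14382964] [-0.34831247 -0.30061056  5.37171775] 81.1667
```

View pics/s13.png

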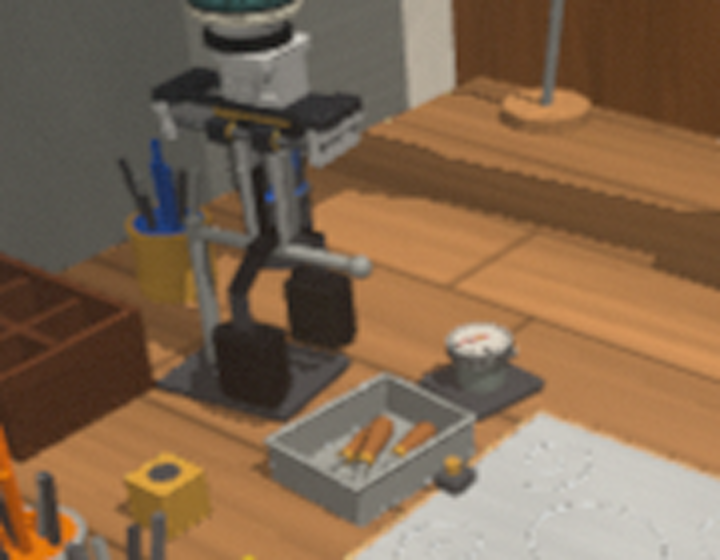

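```bash
python3 - <<'E'
from act import *
m=[ 0.50425, -0.40706]
robot.gripper_to(.05); robot.move_linear([*m,.26],velocity=.12)
robot.move_ptp([.385,-.254,.21],down(-np.pi/2)); robot.pause(.3)
ci=robot.camera_info('wrist'); im=robot.grab_frame('wrist'); save('w14',im,1.5); np.savez('w14.npz',im=im,**ci)
save('t14',robot.grab_frame('top')[140:300,300:480],4)
print(clock(),robot.get_state()['qpos'],proj(ci,[.4007,-.2539,.058]))
for d in (-90,-110,-130,-150,-170,-180,10,30,50,70,90):
    q=robot.ik([.4007,-.2539,.046-TIP],down(np.radians(d))); print(d,None if q is None else np.round(q,2))
E
```

```text
84.1917 [ 1.54046187  0.23862092 -1.14907012  1.94841453  0.24298816  1.10588676
 -1.27893503] [254.45336582 163.17180344]
-90 [ 1.25  0.56 -0.92  2.08  0.63  0.8  -1.62]
-110 [ 1.21  0.54 -0.86  2.08  0.58  0.78 -1.93]
-130 [ 1.15  0.51 -0.79  2.08  0.53  0.75 -2.23]
-150 [ 1.1   0.49 -0.72  2.09  0.48  0.74 -2.54]
-170 [ 0.51  0.39 -0.01  2.11  0.01  0.65 -2.47]
-180 [ 0.35  0.39  0.17  2.11 -0.11  0.65 -2.54]
10 [ 1.42  0.73 -1.18  2.08  0.86  0.95 -0.07]
30 [ 1.46  0.79 -1.25  2.08  0.93  1.01  0.23]
50 [ 1.46  0.8  -1.26  2.08  0.93  1.01  0.58]
70 [ 1.37  0.66 -1.09  2.08  0.77  0.88  1.05]
90 [ 1.37  0.66 -1.09  2.08  0.77  0.88  1.4 ]
```

View pics/w14.png

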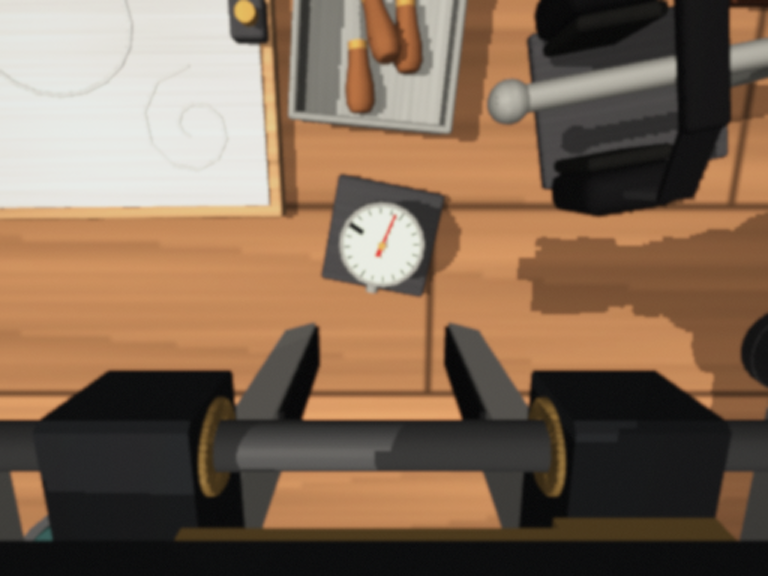

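View pics/t14.png

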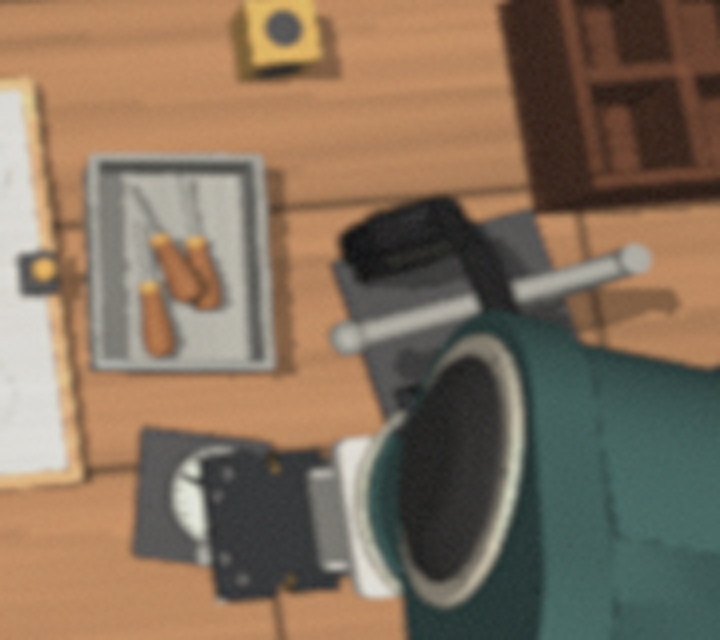

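The ear defenders hang on the bar, with the headband across it in both views. The gauge dial centre at (254,163) matches the prediction. I'll reconfigure the arm so the elbow is away from the hanger, then take a closer look at the dial.

```bash
python3 - <<'E'
from act import *
robot.move_linear([.385,-.254,.26],velocity=.2)
robot.goto_joints([.52,.15,-.01,1.95,.0,np.pi-2.10,-1.07]); s=robot.get_state(); print(s['ee_pos'],np.round(s['tool_rot'],2).tolist())
robot.move_ptp([.372,-.254,.13],down(-np.pi/2)); robot.pause(.2)
ci=robot.camera_info('wrist'); im=robot.grab_frame('wrist'); save('w15',im,1.5); np.savez('w15.npz',im=im,**ci)
print(clock(),robot.get_state()['qpos'],proj(ci,[.4007,-.2539,.058]))
for d in (-60,-75,-90,-110,-130,-150,-170,-180):
    q=robot.ik([.4007,-.2539,.046-TIP],down(np.radians(d))); print(d,None if q is None else np.round(q,2))
E
```

```text
[ 0.40414384 -0.26124759  0.1952017 ] [[1.0, -0.01, 0.0], [-0.01, -1.0, 0.0], [0.0, -0.0, -1.0]]
86.8083 [ 5.35802309e-01  1.76169122e-01 -5.74532894e-03  2.08601450e+00
  1.27137470e-03  8.77653049e-01 -1.04135657e+00] [253.71682525 161.90663446]
-60 [ 0.56  0.39 -0.06  2.1   0.04  0.65 -0.58]
-75 [ 0.53  0.39 -0.04  2.1   0.02  0.65 -0.83]
-90 [ 0.51  0.39 -0.01  2.11  0.01  0.65 -1.08]
-110 [ 0.48  0.39  0.02  2.11 -0.01  0.65 -1.41]
-130 [ 0.45  0.39  0.05  2.11 -0.03  0.65 -1.74]
-150 [ 0.4   0.39  0.11  2.11 -0.07  0.65 -2.05]
-170 [ 0.36  0.39  0.17  2.11 -0.11  0.65 -2.37]
-180 [ 0.34  0.39  0.19  2.11 -0.12  0.65 -2.53]
```

View pics/w15.png

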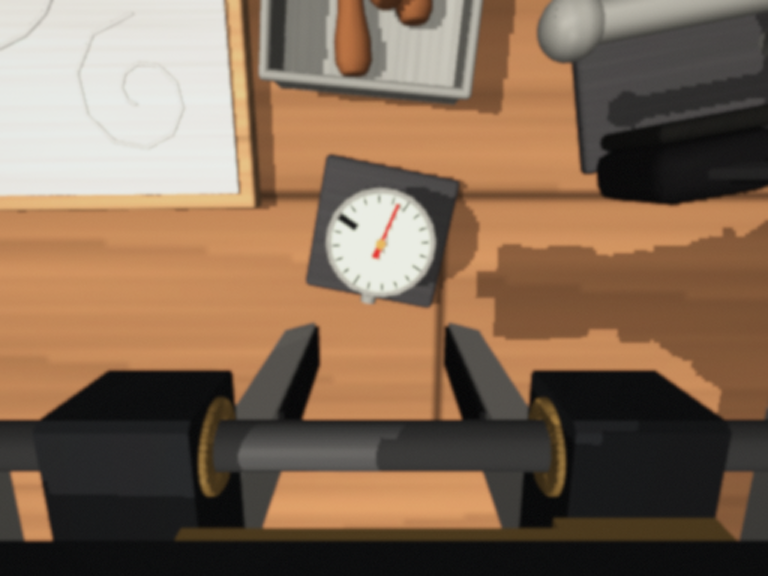

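```bash
cat > gauge.py <<'E'
from act import *
def dial(ci,im,g=(.4007,-.2539)):
    """centre, zero angle, needle angle (world) of the dial"""
    hsv=cv2.cvtColor(np.ascontiguousarray(im),cv2.COLOR_RGB2HSV).astype(int); H,S,V=hsv[...,0],hsv[...,1],hsv[...,2]
    u0,v0=proj(ci,[*g,.058]); r=abs(proj(ci,[g[0],g[1]+.032,.058])[0]-u0)
    yy,xx=np.mgrid[:im.shape[0],:im.shape[1]]; near=(xx-u0)**2+(yy-v0)**2<(1.25*r)**2
    w=((V>150)&(S<60)&near).astype(np.uint8)
    w=cv2.morphologyEx(w,cv2.MORPH_OPEN,np.ones((3,3)))
    cs,_=cv2.findContours(w,cv2.RETR_EXTERNAL,cv2.CHAIN_APPROX_NONE); c=max(cs,key=cv2.contourArea)
    P=np.array([onplane(ci,u,v,.058)[:2] for u,v in c[:,0]])
    A=np.c_[2*P,np.ones(len(P))]; s=np.linalg.lstsq(A,(P**2).sum(1),rcond=None)[0]
    for _ in range(4):
        rad=np.sqrt(s[2]+s[0]**2+s[1]**2); k=abs(np.hypot(*(P-s[:2]).T)-rad)<.0015
        s=np.linalg.lstsq(A[k],(P[k]**2).sum(1),rcond=None)[0]
    cen=s[:2]; print('dial centre',cen.round(4),'R %.4f'%rad,k.mean())
    u0,v0=proj(ci,[*cen,.058]); near=(xx-u0)**2+(yy-v0)**2<(1.0*r)**2
    vv,uu=np.nonzero((S>110)&((H<8)|(H>170))&near)
    N=np.array([onplane(ci,u,v,.059)[:2] for u,v in zip(uu,vv)])-cen
    rr=np.hypot(*N.T); far=N[(rr>.012)&(rr<.03)]; na=np.arctan2(*far.mean(0)[::-1])
    vv,uu=np.nonzero((V<110)&(S<110)&near)
    Z=np.array([onplane(ci,u,v,.058)[:2] for u,v in zip(uu,vv)])-cen
    wt=(130-V[vv,uu]).astype(float); rr=np.hypot(*Z.T); kk=(rr>.013)&(rr<.0265); Z=Z[kk]; wt=wt[kk]
    m=(Z*wt[:,None]).sum(0)/wt.sum(); za=np.arctan2(m[1],m[0])
    print('needle %.2f (n %d, rmax %.4f) zero %.2f (n %d, r %.4f, spread %.4f) diff %.2f'%(np.degrees(na),len(far),rr.max(),np.degrees(za),len(Z),np.hypot(*m),np.abs(Z-m).max(),np.degrees(za-na)))
    return cen,za,na
E
python3 - <<'E'
from gauge import *
for n in('w14.npz','w15.npz'):
    f=np.load(n); ci={k:f[k] for k in f if k!='im'}; dial(ci,f['im'])
E
```

```text
dial centre [ 0.4006 -0.2534] R 0.0306 0.8206521739130435
needle -24.40 (n 7, rmax 0.0328) zero 55.60 (n 18, r 0.0224, spread 0.0040) diff 80.00
dial centre [ 0.4005 -0.2535] R 0.0308 0.9375
needle -24.29 (n 25, rmax 0.0329) zero 55.69 (n 37, r 0.0221, spread 0.0044) diff 79.97
```

```bash
python3 - <<'E'
from gauge import *
g=[.4006,-.2537]; z=.046-TIP; a0=-78.
robot.gripper_to(.088)
robot.move_ptp([*g,.11],down(np.radians(a0)))
print(robot.move_linear([*g,z],velocity=.08,threshold=12))
robot.gripper_to(0); s=robot.get_state(); print('open',s['opening'],s['force'],clock())
for i in range(1,9):
    robot.move_ptp([*g,z],down(np.radians(a0-10*i)))
s=robot.get_state(); print('open',s['opening'],s['force'],s['moment'],s['ee_pos'],clock())
robot.pause(.2)
robot.gripper_to(.088)
robot.move_linear([*g,.12],velocity=.12)
robot.move_ptp([.372,-.254,.13],down(-np.pi/2)); robot.pause(.2)
ci=robot.camera_info('wrist'); im=robot.grab_frame('wrist'); save('w16',im,1.5); np.savez('w16.npz',im=im,**ci)
print(clock()); dial(ci,im)
E
```

```text
False
open 0.06308921184449079 [-0.30900254 -2.28517146  1.78249269] 89.55
open 0.06345685702356509 [1.70716227 0.86940476 6.65885453] [ 0.25191119 -0.30781068 -0.07364125] [ 0.40106042 -0.25342001  0.02714281] 91.75
94.8167
dial centre [ 0.399  -0.2519] R 0.0284 0.30716723549488056gauge.py:23: RuntimeWarning: invalid value encountered in divide
  m=(Z*wt[:,None]).sum(0)/wt.sum(); za=np.arctan2(m[1],m[0])
Traceback (most recent call last):
  File "gauge.py", line 24, in dial
    print('needle %.2f (n %d, rmax %.4f) zero %.2f (n %d, r %.4f, spread %.4f) diff %.2f'%(np.degrees(na),len(far),rr.max(),np.degrees(za),len(Z),np.hypot(*m),np.abs(Z-m).max(),np.degrees(za-na)))
                                                                                                                                                               ~~~~~~~~~~~~~~~^^
ValueError: zero-size array to reduction operation maximum which has no identity
```

View pics/w16.png

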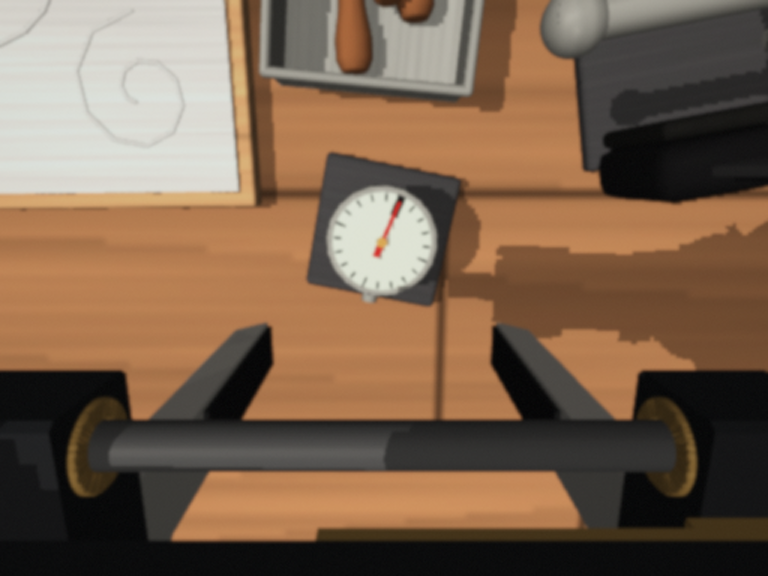

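The zero bar now lies under the needle at ≈(400,203). I'll look closer to measure what's left.

```bash
python3 - <<'E'
from gauge import *
robot.move_linear([.352,-.254,.075],velocity=.15); robot.pause(.2)
ci=robot.camera_info('wrist'); im=robot.grab_frame('wrist'); np.savez('w17.npz',im=im,**ci)
c=proj(ci,[.4005,-.2536,.058]).astype(int); print(c,clock())
save('w17',im[c[1]-60:c[1]+60,c[0]-60:c[0]+60],5)
E
```

```text
[253 143] 95.6083
```

View pics/w17.png

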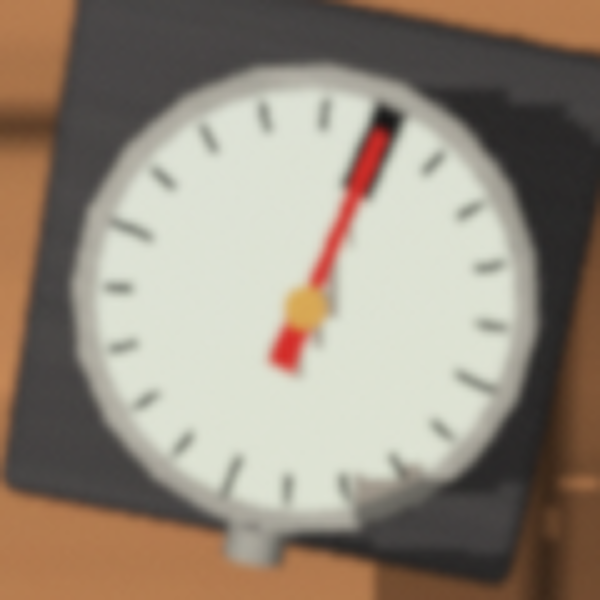

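```bash
python3 - <<'E'
from gauge import *
f=np.load('w17.npz'); ci={k:f[k] for k in f if k!='im'}; im=f['im']; c0=np.array([253-60,143-60])
hsv=cv2.cvtColor(im,cv2.COLOR_RGB2HSV).astype(int); H,S,V=[hsv[...,i] for i in range(3)]
yy,xx=np.mgrid[:384,:512]; near=(xx-253)**2+(yy-143)**2<45**2
red=(S>100)&((H<8)|(H>170))&near
W=lambda u,v,z: onplane(ci,u,v,z)[:2]
vv,uu=np.nonzero(red); N=np.array([W(u,v,.059) for u,v in zip(uu,vv)])
c,d=pca(N); d=d if d[0]>0 else -d; print('needle dir %.2f'%np.degrees(np.arctan2(d[1],d[0])),len(N),'len',np.ptp((N-c)@d).round(4))
w=lambda x,y:W(c0[0]+(x+.5)/5-.5,c0[1]+(y+.5)/5-.5,.058)
a,b=w(389,113),w(232,478); e=a-b; print('bar-opp tick %.2f'%np.degrees(np.arctan2(e[1],e[0])))
a,b=w(475,381),w(133,229); e=a-b; print('side ticks+90 %.2f'%(np.degrees(np.arctan2(e[1],e[0]))+90))
cen=np.array([.4005,-.2535])
blk=(V<75)&((xx-253)**2+(yy-143)**2<43**2)
vv,uu=np.nonzero(blk); Z=np.array([W(u,v,.058) for u,v in zip(uu,vv)])-cen; r=np.hypot(*Z.T); k=(r>.015)&(r<.029)&(Z[:,0]>0.01)
both=blk|red; m=Z[k].mean(0); print('black %.2f n %d'%(np.degrees(np.arctan2(m[1],m[0])),k.sum()))
t=N-cen; r=np.hypot(*t.T); m=t[(r>.014)].mean(0); print('needle about centre %.2f rmax %.4f'%(np.degrees(np.arctan2(m[1],m[0])),r.max()))
E
```

```text
needle dir -23.46 167 len 0.0346
bar-opp tick -23.53
side ticks+90 -23.87
black -24.43 n 15
needle about centre -24.43 rmax 0.0258
```

The needle and zero mark agree to within about 0.4° by every measure. Last, an overall check of the scene before handing in.

```bash
python3 - <<'E'
from gauge import *
robot.move_linear([.352,-.254,.26],velocity=.25)
show(look('w18')); robot.pause(.3); save('s18',robot.grab_frame('scene')[80:300,60:420],2.2)
robot.goto_joints([1.069,.417,-.01,1.614,.005,1.111,-.053]); save('t18',robot.grab_frame('top')[60:320,60:480],1.9); print(clock())
E
```

```text
100.375
```

View pics/w18.png

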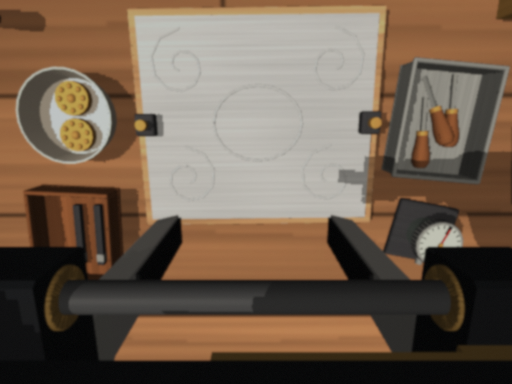

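View pics/s18.png

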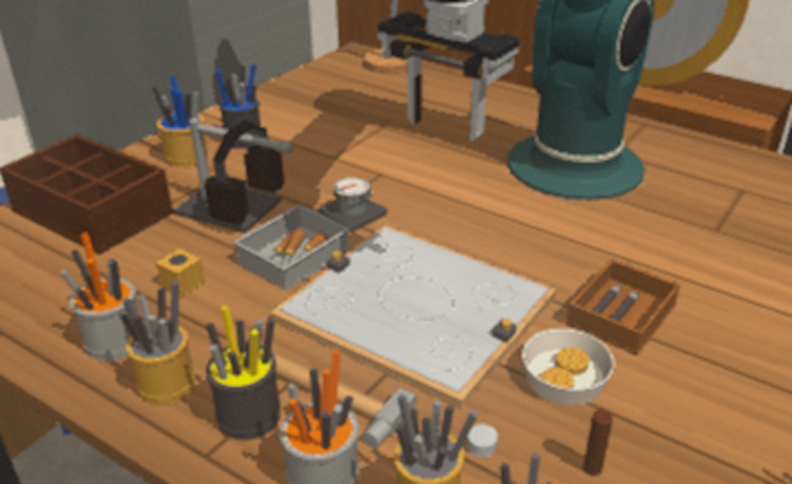

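View pics/t18.png

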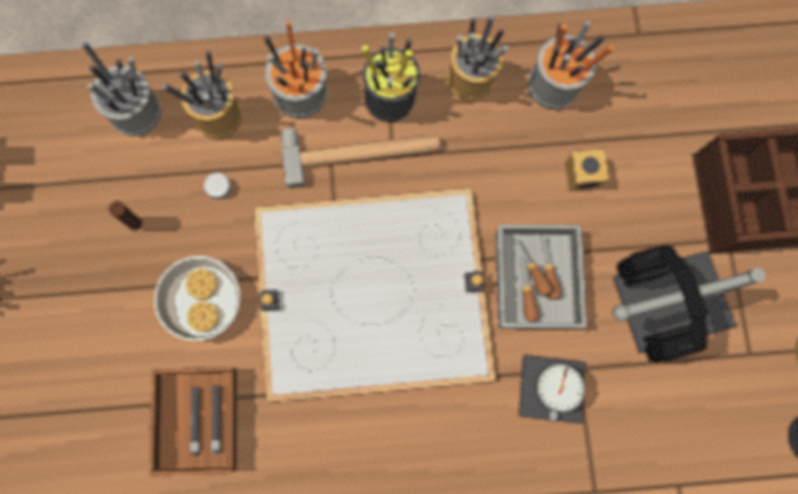

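The panel is empty and everything is in place. The ear defenders straddle the bar, and the hammer, tin, block and stick have not moved.

```bash
python3 - <<'E'
from rig import robot
print(robot.get_state()['joint_vel']); robot.sign_off()
E
```

```text
[0.00100788 0.00039023 0.00280256 0.00014508 0.00084384 0.00026503
 0.00346173]
the job is handed in; nothing more can be done
```

The job is done and handed in at about 100 s, in the order asked. The two punches are in the wooden tray, the three gravers in the steel pan and the two rosettes in the round dish. The ear defenders hang on the bar by their headband, and the bezel was turned 80° clockwise to the needle.

**Last checks:** the final scene, top and wrist pictures show the panel empty and all seven items inside their containers. The ear defenders have a cup on each side of the bar, and the hammer, tin, block and stick are where they were. The zero mark and the needle agree to within about 0.4°.

**What went wrong or disagreed:**
- **First grasp missed:** the fingertips turned out to be about 19 mm behind the reported TCP, not 19 mm ahead of it. I measured this with a light touch on the panel (about 8 N) and corrected for it in everything after.
- **Third graver:** it touched another graver on its way down and pushed it a few centimetres toward the near wall of the pan. Two of the handles now lie against each other, but all three are inside.
- **Headband position:** the top camera and the wrist camera differed by about 5 mm; I used the wrist camera and the grasp held.
- **Dial check:** my automatic dial measurement failed on the first picture after turning, because the needle covered the zero mark. I measured the alignment from a closer picture instead.

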